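# Close the spice grinder and hold its lid at the pulse mark

## Robot

A 6-joint arm with a two-finger parallel gripper is mounted at the origin on the work surface. World frame = base frame: x ahead of the robot, y to its left, z up, the work surface at z = 0. Lengths are in m, angles in degrees, forces in N, time in s.
With the tool pointing down it reaches from about 0.375 to 0.9 m from the base axis. Payload 3.1 kg.
Tool frame: the origin (TCP) lies on the centre line of the jaws, within the pads' length; the fingertips stand 25 mm ahead of it and the grasp point (between the pads) lies 6 mm ahead of it; z points along the fingers, y is the line along which they close (so a half turn about z gives the same grasp; the last joint's range is limited). The gripper opens to 87 mm and grips with 3 to 60 N. Pads are 19 mm wide; open, the fingers measure 117 mm over their backs; the gripper's body (75 mm by 190 mm) begins 51 mm behind the grasp point.
Start: joints at [54.46, 30.224, 82.088, -0, 67.689, -10.227], TCP at [0.267, 0.565, 0.248] pointing down, gripper open.
Joint ranges: [-176.69, 176.69], [-43.24, 126.21], [12.49, 139.97], [-82, 262], [0, 151.66], [-163.58, 163.58]. Speed limits (degrees/s): [159.86, 159.86, 180, 180, 180, 180].

## Interface

Orientations are given as a 3x3 rotation matrix whose columns are the frame's x, y, z axes.
In Python, from rig import bot, cams, models gives the robot as it stands. The module is installed in compiled form; this text tells all that it offers.
- The arm moves only by the shell command python3 -m handwheel 'ROWS' [OPENING]. ROWS is JSON, a list of rows, each a list of 6 numbers: the shift along the world's x, y, z each as a share of 1 m, from -1 to 1, then the turn, a rotation vector about the world's x, y, z each as a share of 2 rad, from -1 to 1. In form: [[dx, dy, dz, wx, wy, wz], ...]. A call has exactly 8 rows; each row is the pose to reach, as a shift and turn from the pose commanded when the call began; what a row does not reach only later rows make up. A row lasts 1/12 s, in which the tool goes at most 41.7 mm and 7.16 degrees, less where a joint would pass 70% of its speed; a pose out of reach is approached as far as the arm can. A call with a number of a shift or a turn outside -1 to 1 is refused whole. A call with a gripper value outside its range is refused whole. OPENING is the opening, from -1 (shut) to 1 (fully open), so that 0 is half open, set as the call begins (- or left out, the last holds). The fingers move at their own pace and stop on an object; the grip force is fixed at half the most. Time passes only in rows, so rows that repeat a pose let the fingers close, or fill a call up. It gives the time, the measured TCP pose, the force, the opening and the grip force at its end, in the units of the state.
- bot.read_state(): the state, without advancing time (a new reading comes with each control period).
- cams.capture(name): name is "scene" or "top"; returns (picture, depth): 480x640x3 uint8, blue, green, red; 480x640 float32, m along the optical axis (not along the pixel's ray), 0 where there is no reading.
- cams.calibration(name): a dict with "mtx" (3x3 intrinsics, pixels), "dist_coeffs" ([k1, k2, p1, p2, k3] as OpenCV has them; the pictures are not rectified), "R" (3x3) and "t" (3): a world point X has camera coordinates R X + t. Camera axes: x right, y down, z forward; pixel columns grow to the right and rows downward; lengths in m; the calibration is good to about 2 mm. A picture is of the moment at which its call begins. calibration takes no time and is no camera call.
- bot.hand_in(): hands the job in; it is judged then, once.
Trained networks look in the newest picture that a camera, given by its name, has taken for a name from the list of things; names that differ only in an ending like _2 or _b are one class to them, and where a whole thing is asked for, a point or a joint stands for the part that bears it (a point fixed in the world has none). Each returns a list of dicts, best first, with "conf" (0 to 1); they miss things now and then, are a little off and sometimes report something else, mostly with a low value. They report only what shows in the picture. A call takes as long as a camera call. They do not tell look-alikes from the thing itself.
- models.spot_in(query, camera): "position" ([column, row] in pixels, amid what is visible of it).
- models.tip_of(query, camera): "position" ([column, row] in pixels: a listed point, or the origin of a listed thing).
The state is a dict: "time_s": time; "joint_positions": joint angles; "qvel": joint speeds; "tau": joint torques, N m; "position": TCP position; "tcp_rot": TCP orientation; "force": force on the tool from outside, world axes, zero at the start; "moment": the same for the moment, N m; "opening": opening from 0.0 (shut) to 1.0 (fully open); "grasp_force": force on a finger pad.
Only numpy, scipy, OpenCV 4.12 (cv2) and the standard library are available. Lean on these libraries where they do the work, as an engineer would, in place of code of your own. Each camera call takes 0.05 s, during which the arm holds its last target. There are 200 camera calls.

## Task

Push the spice grinder's black captive screw knob fully down and, keeping it down, turn it clockwise a quarter turn to its stop, so that the bowl is fastened. Then set the blue lid into the bowl, lugs through the notches, and twist it clockwise against its spring until its orange ears point at the green marks, half-way to the red lock, never on into the lock. Finish while still gripping the lid and holding it at green; leave everything else where it stands.

Things in the scene. Friction and masses are not known exactly. Their poses are not given: they have to be found in the camera images.
- grinder: White spice grinder fixed on the table, motor base 200 x 310 x 85 mm (x, y, z). Origin: centre of its underside; z up. On its deck (z = 85 mm) the grey bowl stands at y = +70 mm and the screw knob at y = -80 mm, both x = 0. Placed and turned differently each run.
- bowl_mouth (a point): Centre of the grey bowl's mouth, level with its flat rim (130 mm above the table); axes as the grinder's. Bowl 116 mm across outside, opening 68 mm across with two notches about 20 mm wide, on its +x and -x sides, reaching 41 mm from the axis. Under the 6 mm thick ledge the bore is 82 mm across.
- coupling (a joint): Clockwise turn (from above) of the sprung coupling in the bowl, rad, 0 to 1.4. At 0 (rest) its orange jaws line up with the notches. The seated lid's lug bar turns it, with about 0.13 rad of play. It needs 0.06 N m at the start, 0.12 N m at 0.7, and springs back to 0 when let go. Green: 0.52 to 0.88, middle 0.70; the lock begins at 1.1.
- lid: Blue lid, about 0.16 kg; a half turn about z changes nothing. Origin: centre of its underside; z up its axis. From below: steel lug bar along x, 75 x 11 x 7 mm; white plug 62 mm across, z = 7 to 15 mm; blue disc 94 mm across, z = 15 to 23 mm, with orange ears at both ends of x. Fully seated, the disc lies on the rim, the origin 15 mm below the mouth.
- lid_grip (a point): Centre of the lid's grip bar, 38 mm above the lid's origin; axes as the lid's. The bar lies along x: 60 mm long, 16 mm wide (y), from 15 mm below to 15 mm above this point, orange stripe on top. To enter the bowl the lid's x must lie along the grinder's x within about 0.1 rad, centred within 2 mm; once turned, its lugs are caught under the ledge with 2 mm of lift.
- green_mark (a point): Middle of the green band on the bowl's rim, 53 mm from the axis, 0.70 rad clockwise from the +x notch; another lies opposite. White marks: the notches; green: 0.52 to 0.88 rad on; red (lock): 1.38 rad on. A small red spring catch by one red mark clicks against an ear of the lid there.
- lid_rest: White ring, 102 mm across, 30 mm high, fixed on the table, in which the lid waits: the disc lies on the ring, the lid's origin 15 mm above the table. Origin: centre of its underside.
- knob_top (a point): Centre of the top of the black screw knob's grip bar, on its vertical axis; x and y turn with the knob. The grip bar is 44 mm long (along its y), 14 mm thick (along its x), 28 mm high, on a round 46 mm flange whose top is 28 mm below this point. Top of the knob is 149 mm above the table when up, 143 mm when down.
- screw_press (a joint): How far the screw knob is pushed down, m: 0 up (red stem showing), 0.006 fully down. Stiff: about 5 N moves it, and it stays where it is left.
- screw_knob (a joint): Turn of the screw knob, rad, clockwise from above, from 0 to 1.6 (stop). It starts at 0 to 0.2, takes about 0.04 N m and stays where it is left. It must not be turned past 0.5 unless it is pushed down.
- sauce: Red squeeze bottle, 60 mm across, 170 mm high; leave alone. Origin: centre of its underside, as for all of the following.
- mustard: Yellow squeeze bottle, 54 mm across, 150 mm high; leave alone.
- spice_jar: Amber jar, 52 mm across, 80 mm high, black cap; leave alone.
- salt_jar: Glass jar, 52 mm across, 80 mm high, steel cap; leave alone.
- mix_bowl: Steel bowl, 150 mm across, 60 mm high; leave alone.
- scoop: Spoon about 170 mm long lying on the table; leave alone.
- ramekin: White ramekin, 70 mm across, 40 mm high; leave alone.
Mind the look-alikes: they are no part of the job. Of the things like the lid, leave any that is brown or pink; of the rest the larger one is meant.

How it is judged:
By the outcome, as a careful person would: the job done as asked, in the order asked, and still so for the second after the job is handed in, while the arm keeps its last pose, push and grip.
It also fails if it takes over 58 s, if anything falls off the work surface, if the arm or the gripper's body presses on something with over 40 N, if the wrist force passes 120 N, or if a joint passes its speed limit or range.

## Working session

There is one attempt and no reset: what is moved stays moved. The work goes in short steps, Python scripts to look and compute and a shell command to move; the robot and the scene stay as the last step left them, time stands still between calls to the robot, and variables do not carry over. Pictures are saved under pics/ and viewed, at most 10 in all, crops included, and the job is handed in when it is done.

```bash
mkdir -p pics; cat > h.py <<'E'
import numpy as np, cv2
from rig import bot, cams, models
def ray(n,uv):
    c=cams.calibration(n);R=np.array(c["R"]);t=np.array(c["t"]).ravel()
    p=cv2.undistortPoints(np.array([[uv]],float),np.array(c["mtx"]),np.array(c["dist_coeffs"])).ravel()
    return R.T@np.array([p[0],p[1],1.]), -R.T@t
def atz(n,uv,z):
    d,o=ray(n,uv); return o+d*(z-o[2])/d[2]
def atd(n,uv,D):
    d,o=ray(n,uv); return o+d*D
def proj(n,X):
    c=cams.calibration(n)
    return cv2.projectPoints(np.array(X,float).reshape(-1,3),cv2.Rodrigues(np.array(c["R"]))[0],np.array(c["t"],float),np.array(c["mtx"]),np.array(c["dist_coeffs"]))[0].reshape(-1,2)
def cloud(n,D):
    c=cams.calibration(n);R=np.array(c["R"]);t=np.array(c["t"]).ravel()
    v,u=np.mgrid[0:480,0:640]
    p=cv2.undistortPoints(np.stack([u.ravel(),v.ravel()],1).astype(float)[:,None],np.array(c["mtx"]),np.array(c["dist_coeffs"])).reshape(-1,2)
    P=np.c_[p,np.ones(len(p))]*D.reshape(-1,1)
    return ((P-t)@R).reshape(480,640,3)
E
python3 - <<'E'
from h import *
for n in("top","scene"):
    im,D=cams.capture(n); cv2.imwrite(f"pics/{n}0.png",im); np.save(f"{n}0.npy",D)
    c=cams.calibration(n); print(n,"cam at",np.round(ray(n,(320,240))[1],3))
    for q in("lid","grinder","lid_rest","knob_top","bowl_mouth","lid_grip","green_mark"):
        print(q,[(np.round(r["position"]).tolist(),round(r["conf"],2)) for r in models.tip_of(q,n)[:5]])
print(bot.read_state())
E
```

```text
top cam at [ 0.387 -0.081  1.275]
lid [([375.0, 289.0], 0.9), ([309.0, 255.0], 0.84), ([397.0, 352.0], 0.72), ([148.0, 214.0], 0.67), ([448.0, 319.0], 0.63)]
grinder [([183.0, 238.0], 0.74)]
lid_rest [([374.0, 287.0], 0.4)]
knob_top [([212.0, 214.0], 0.84)]
bowl_mouth [([136.0, 232.0], 0.77), ([208.0, 217.0], 0.24)]
lid_grip [([376.0, 288.0], 0.79), ([398.0, 355.0], 0.74), ([309.0, 259.0], 0.66), ([452.0, 319.0], 0.6)]
green_mark [([148.0, 211.0], 0.81)]
scene cam at [0.96  0.612 0.726]
lid [([311.0, 282.0], 0.88), ([300.0, 209.0], 0.72), ([309.0, 240.0], 0.66), ([345.0, 221.0], 0.57)]
grinder [([363.0, 366.0], 0.9)]
lid_rest [([310.0, 244.0], 0.96)]
knob_top [([341.0, 293.0], 0.66)]
bowl_mouth [([404.0, 343.0], 0.86), ([308.0, 225.0], 0.17)]
lid_grip [([312.0, 271.0], 0.9), ([338.0, 214.0], 0.84), ([308.0, 224.0], 0.64)]
green_mark [([308.0, 225.0], 0.71)]
{'time_s': 0.8, 'joint_positions': array([ 5.44596572e+01,  3.02200319e+01,  8.20867093e+01,  9.06358039e-04,
        6.76888256e+01, -1.02271677e+01]), 'qvel': array([ 0.06213895, -0.04709442, -0.10445949,  0.10368868, -0.01990753,
        0.01381148]), 'tau': array([-3.08563231e-04, -4.39948833e+01, -1.76977587e+01,  6.33969018e-02,
        5.02720813e-02, -2.03520750e-05]), 'position': array([0.26719133, 0.56499732, 0.24759119]), 'tcp_rot': array([[-9.03981688e-01,  4.27571172e-01,  3.30681465e-05],
       [ 4.27571173e-01,  9.03981685e-01,  7.14676318e-05],
       [ 6.64500375e-07,  7.87444166e-05, -9.99999997e-01]]), 'force': array([-0.60941929, -0.5206325 , -0.31492206]), 'moment': array([ 0.04184057, -0.00682776,  0.02940375]), 'grasp_force': 0.0, 'opening': 0.997038251161201}
```

View pics/top0.png

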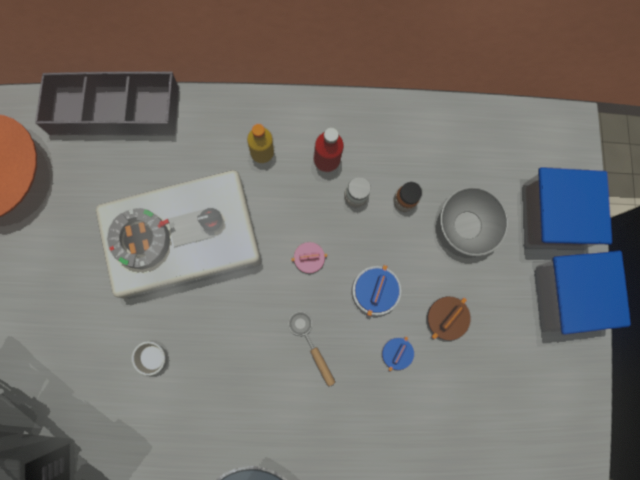

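View pics/scene0.png

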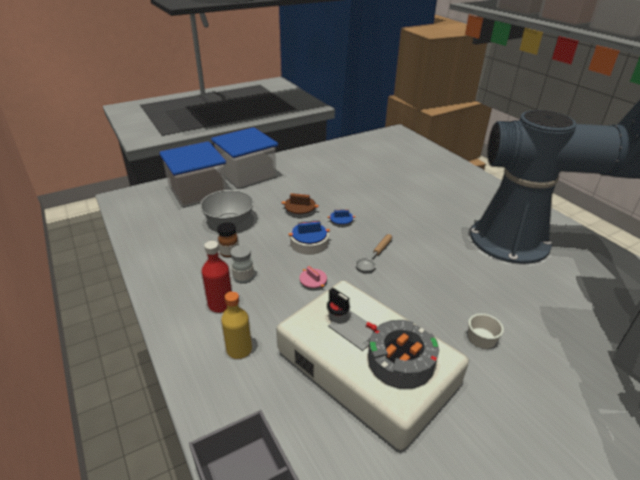

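The lid candidates in the top view are the large blue one in the white ring (377,290), the small blue one (398,354), the brown one (449,318) and the pink one (309,257). The one meant is (377,290): it is blue, the larger of the two, and sits in the ring. The grinder shows its bowl at (138,238) and its knob at (210,220). I'll confirm with a crop and measure.

```bash
python3 - <<'E'
from h import *
n="top"; im=cv2.imread("pics/top0.png"); D=np.load("top0.npy"); P=cloud(n,D)
a=cv2.resize(im[160:310,90:270],None,fx=4,fy=4,interpolation=cv2.INTER_CUBIC)[:600,:480]
b=cv2.resize(im[250:375,340:420],None,fx=4,fy=4,interpolation=cv2.INTER_CUBIC)
w=np.zeros((600,800,3),np.uint8); a=cv2.resize(im[165:305,95:262],None,fx=2.85,fy=2.85,interpolation=cv2.INTER_CUBIC); w[:a.shape[0],:a.shape[1]]=a; w[:500,480:800]=b
cv2.imwrite("pics/crop1.png",w)
Z=P[...,2]; v,u=np.mgrid[0:480,0:640]
g=(u>80)&(u<270)&(v>160)&(v<310)
def rep(nm,m):
    xy=P[m][:,:2].astype(np.float32)
    r=cv2.minAreaRect(xy); c,rad=cv2.minEnclosingCircle(xy)
    print(nm,m.sum(),"z",np.round(np.median(P[m][:,2]),4),"rect",np.round(np.r_[r[0],r[1],r[2]],4),"circ",np.round(np.r_[c,rad],4))
rep("deck",g&(Z>.07)&(Z<.17))
rep("deckonly",g&(abs(Z-.085)<.008))
gb=g&(u<175)
rep("rim",gb&(abs(Z-.130)<.008))
gk=g&(u>190)&(u<235)&(v>195)&(v<245)
rep("knobbar",gk&(Z>.135)); rep("flange",gk&(Z>.1)&(Z<.135)); rep("knoball",gk&(Z>.1))
print(np.round(np.sort(Z[gk])[-10:],4))
l=(u>340)&(u<412)&(v>255)&(v<325)
rep("disc",l&(abs(Z-.038)<.006)); rep("grip",l&(Z>.055)); rep("lidall",l&(Z>.02))
hsv=cv2.cvtColor(im,cv2.COLOR_BGR2HSV)
blue=l&(hsv[...,0]>100)&(hsv[...,0]<130)&(hsv[...,1]>120)
o=(hsv[...,0]<16)&(hsv[...,1]>140)&(hsv[...,2]>80)
lab,k=cv2.connectedComponents((o&l).astype(np.uint8)*255)[0:2]
for nm,m in (("lid orange",o&l),("bowl orange/red",o&g),("green",g&(hsv[...,0]>45)&(hsv[...,0]<80)&(hsv[...,1]>110))):
    N,k,s,c=cv2.connectedComponentsWithStats(m.astype(np.uint8))
    for i in range(1,N):
        if s[i,4]>3: print(nm,s[i,4],np.round(c[i],1),"z",np.round(np.median(Z[k==i]),3),np.round(P[k==i].mean(0),4))
bu=np.c_[u[blue],v[blue]].astype(np.float32); print("blue px circ",cv2.minEnclosingCircle(bu))
E
```

```text
deck 14214 z 0.0857 rect [ 0.586   0.1668  0.2026  0.3119 16.3019] circ [0.5849 0.1661 0.1794]
deckonly 10646 z 0.0848 rect [ 0.5849  0.1657  0.1995  0.3095 15.9235] circ [0.5844 0.1656 0.1775]
rim 1752 z 0.1294 rect [ 0.5664  0.2345  0.1174  0.1167 79.6156] circ [0.5692 0.2285 0.066 ]
knobbar 198 z 0.1479 rect [5.09800e-01 1.80000e-03 2.92900e-01 4.20000e-02 4.21717e+01] circ [0.4973 0.0156 0.1466]
flange 249 z 0.1212 rect [0.6066 0.088  0.0444 0.0426 6.7175] circ [0.6068 0.0892 0.0236]
knoball 447 z 0.1263 rect [5.12400e-01 3.80000e-03 2.99200e-01 4.45000e-02 4.25432e+01] circ [0.5049 0.012  0.1501]
[0.1542 0.155  1.2749 1.2749 1.2749 1.2749 1.2749 1.2749 1.2749 1.2749]
disc 1410 z 0.0382 rect [ 0.4823 -0.2504  0.0997  0.0987 41.7384] circ [ 0.4814 -0.2519  0.0547]
grip 265 z 0.0677 rect [ 0.4338 -0.1834  0.0442  0.2206 35.8146] circ [ 0.4477 -0.1733  0.1105]
lidall 1910 z 0.0384 rect [ 0.4347 -0.2018  0.1011  0.2391 44.3894] circ [ 0.4467 -0.189   0.1235]
lid orange 5 [384.2 267. ] z 0.039 [ 0.5297 -0.2658  0.0385]
lid orange 7 [368.9 312.9] z 0.039 [ 0.4335 -0.2343  0.0385]
bowl orange/red 4 [111.5 248. ] z 0.13 [0.5426 0.2813 0.1292]
green 20 [123.2 260.8] z 0.131 [0.5178 0.2555 0.1308]
blue px circ ((376.84539794921875, 289.93267822265625), 21.421133041381836)
```

View pics/crop1.png

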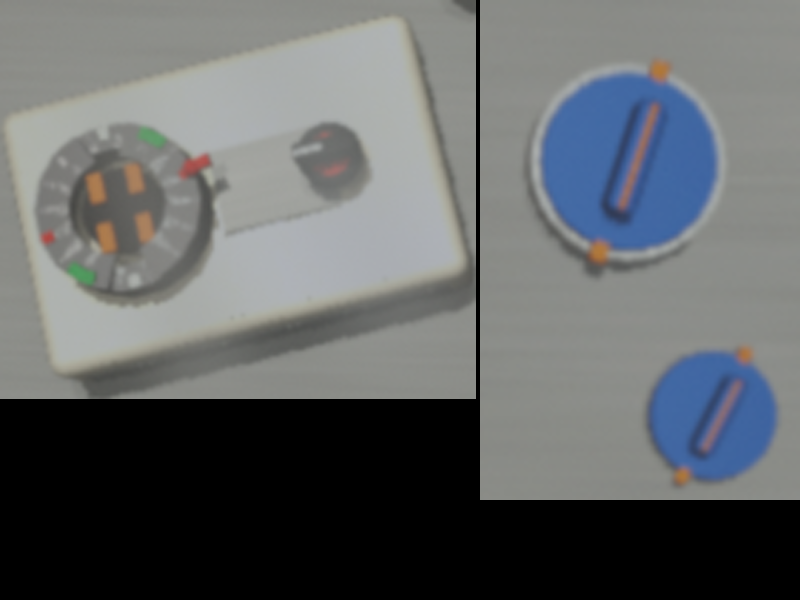

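The crop shows the larger blue lid in its ring, with ears at (384,267) and (369,313) and its bar between them. The knob bar lies roughly along the grinder's long axis, with its pointer facing the bowl. I'll refine the bar angles and the pose.

```bash
python3 - <<'E'
from h import *
n="top"; D=np.load("top0.npy"); P=cloud(n,D); Z=P[...,2]
X,Y=P[...,0],P[...,1]
def pc(nm,m):
    q=P[m]; xy=q[:,:2]; c=xy.mean(0); w,V=np.linalg.eigh(np.cov((xy-c).T)); a=np.degrees(np.arctan2(V[1,1],V[0,1]))
    r=cv2.minAreaRect(xy.astype(np.float32)); print(nm,m.sum(),"mean",np.round(q.mean(0),4),"yaw",round(a,1),"len~",np.round(np.sqrt(12*w),4),"rect",np.round(np.r_[r[0],r[1],r[2]],4))
k=(np.hypot(X-.607,Y-.088)<.04)
pc("knob",k&(Z>.138)&(Z<.16)); pc("knobtop",k&(Z>.144)&(Z<.16))
pc("flange",k&(Z>.112)&(Z<.135))
l=np.hypot(X-.482,Y+.25)<.045
pc("grip",l&(Z>.055)&(Z<.08))
m=(np.hypot(X-.5664,Y-.2345)<.07)&(abs(Z-.13)<.006)
xy=P[m][:,:2]; 
# outer edge fit: circle by robust hull
from scipy.optimize import least_squares
h=cv2.convexHull(xy.astype(np.float32))[:,0]
r=least_squares(lambda p:np.hypot(*(h-p[:2]).T)-p[2],[.566,.234,.058],loss="soft_l1",f_scale=.001).x; print("bowl circ",np.round(r,4))
m=l|(np.hypot(X-.482,Y+.25)<.06); m&=(abs(Z-.036)<.008); xy=P[m][:,:2]; h=cv2.convexHull(xy.astype(np.float32))[:,0]
r=least_squares(lambda p:np.hypot(*(h-p[:2]).T)-p[2],[.482,-.25,.05],loss="soft_l1",f_scale=.001).x; print("ring circ",np.round(r,4))
E
```

```text
knob 181 mean [0.606  0.0892 0.1478] yaw 104.9 len~ [0.0147 0.0446] rect [6.06600e-01 8.99000e-02 1.49000e-02 4.52000e-02 1.68539e+01]
knobtop 163 mean [0.6064 0.0891 0.1485] yaw 105.0 len~ [0.0141 0.0439] rect [6.06800e-01 8.94000e-02 1.49000e-02 4.41000e-02 1.68539e+01]
flange 249 mean [0.6026 0.0873 0.1218] yaw -164.1 len~ [0.038  0.0463] rect [0.6066 0.088  0.0444 0.0426 6.7175]
grip 245 mean [ 0.482 -0.25   0.067] yaw 161.8 len~ [0.0165 0.0599] rect [ 4.82400e-01 -2.50800e-01  1.62000e-02  6.03000e-02  7.17874e+01]
bowl circ [0.5661 0.2341 0.0587]
ring circ [ 0.4824 -0.2509  0.051 ]
```

```bash
python3 -m handwheel '[[0.17,-0.238,0,0,0,-0.434],[0.17,-0.238,0,0,0,-0.434],[0.17,-0.238,0,0,0,-0.434],[0.17,-0.238,0,0,0,-0.434],[0.17,-0.238,0,0,0,-0.434],[0.17,-0.238,0,0,0,-0.434],[0.17,-0.238,0,0,0,-0.434],[0.17,-0.238,0,0,0,-0.434]]'
python3 -m handwheel '[[0.1695,-0.238,-0.02,0,0,0],[0.1695,-0.238,-0.02,0,0,0],[0.1695,-0.238,-0.02,0,0,0],[0.1695,-0.238,-0.02,0,0,0],[0.1695,-0.238,-0.02,0,0,0],[0.1695,-0.238,-0.02,0,0,0],[0.1695,-0.238,-0.02,0,0,0],[0.1695,-0.238,-0.02,0,0,0]]'; python3 -c "
from h import *
s=bot.read_state();R=np.array(s['tcp_rot']);print(s['time_s'],s['position'],np.degrees(np.arctan2(R[1,1],R[0,1])),s['joint_positions'],R[:,2])"
```

```text
time_s: 1.47
position: [0.4421, 0.3218, 0.2479]
tcp_rot: [[-0.248, 0.969, 0.004], [0.969, 0.248, -0.002], [-0.003, 0.003, -1.0]]
force: [0.0, -0.1, 0.3]
opening: 0.997
grasp_force: 0.0
time_s: 2.13
position: [0.6119, 0.0827, 0.2273]
tcp_rot: [[-0.253, 0.967, 0.006], [0.967, 0.253, -0.003], [-0.005, 0.005, -1.0]]
force: [1.6, 0.9, -0.1]
opening: 1.001
grasp_force: 0.0
2.1333 [0.61186644 0.08271037 0.22733792] 14.655128592628376 [ -2.57983971  30.82247366  84.62859756  -0.18885173  64.22404049
 -17.15274051] [ 0.00553309 -0.00322044 -0.99997951]
```

```bash
python3 -m handwheel '[[0,0,0,0,0,0],[0,0,0,0,0,0],[0,0,0,0,0,0],[0,0,-0.02,0,0,0],[0,0,-0.03,0,0,0],[0,0,-0.04,0,0,0],[0,0,-0.04,0,0,0],[0,0,-0.04,0,0,0]]' -0.4; python3 -c "
from h import *
s=bot.read_state();R=np.array(s['tcp_rot']);print(np.degrees(np.arctan2(R[1,1],R[0,1])),s['moment'])"
```

```text
time_s: 2.8
position: [0.6059, 0.0897, 0.1869]
tcp_rot: [[-0.259, 0.966, -0.002], [0.966, 0.259, 0.0], [0.001, -0.002, -1.0]]
force: [-0.3, -0.3, 0.3]
opening: 0.479
grasp_force: 0.0
15.018787583903233 [-0.0156493   0.0025     -0.01744666]
```

```bash
python3 -m handwheel '[[0.0005,0,-0.012,0,0,0],[0.0005,0,-0.024,0,0,0],[0.0005,0,-0.034,0,0,0],[0.0005,0,-0.034,0,0,0],[0.0005,0,-0.034,0,0,0],[0.0005,0,-0.034,0,0,0],[0.0005,0,-0.034,0,0,0],[0.0005,0,-0.034,0,0,0]]' -0.4; python3 -m handwheel '[[0,0,0,0,0,0],[0,0,0,0,0,0],[0,0,0,0,0,0],[0,0,0,0,0,0],[0,0,0,0,0,0],[0,0,0,0,0,0],[0,0,0,0,0,0],[0,0,0,0,0,0]]' -1
```

```text
time_s: 3.47
position: [0.6076, 0.0889, 0.1541]
tcp_rot: [[-0.258, 0.966, 0.001], [0.966, 0.258, -0.0], [-0.0, 0.001, -1.0]]
force: [0.9, -0.5, -0.8]
opening: 0.299
grasp_force: 0.0
time_s: 4.13
position: [0.6092, 0.0893, 0.154]
tcp_rot: [[-0.258, 0.966, 0.005], [0.966, 0.258, 0.001], [-0.001, 0.005, -1.0]]
force: [5.1, 1.8, -1.5]
opening: 0.156
grasp_force: 30.0
```

```bash
python3 -m handwheel '[[0.0015,0,-0.003,0,0,0],[0.002,0,-0.006,0,0,0],[0.002,0,-0.009,0,0,0],[0.002,0,-0.011,0,0,0],[0.002,0,-0.011,0,0,0],[0.002,0,-0.011,0,0,0],[0.002,0,-0.011,0,0,0],[0.002,0,-0.011,0,0,0]]'; python3 -c "
from h import *
s=bot.read_state();R=np.array(s['tcp_rot']);print(np.degrees(np.arctan2(R[1,1],R[0,1])),s['moment'])"
```

```text
time_s: 4.8
position: [0.6096, 0.0893, 0.1476]
tcp_rot: [[-0.258, 0.966, 0.003], [0.966, 0.258, 0.0], [-0.001, 0.002, -1.0]]
force: [-5.1, 1.2, 25.8]
opening: 0.158
grasp_force: 30.0
14.977816120513548 [0.28350016 1.13472054 0.10068245]
```

```bash
python3 -m handwheel '[[-0.0005,0,0.001,0,0,-0.06],[-0.0005,0,0.001,0,0,-0.12],[-0.0005,0,0.001,0,0,-0.18],[-0.0005,0,0.001,0,0,-0.24],[-0.0005,0,0.001,0,0,-0.30],[-0.0005,0,0.001,0,0,-0.36],[-0.0005,0,0.001,0,0,-0.4],[-0.0005,0,0.001,0,0,-0.4]]'; python3 -m handwheel '[[0,0,0,0,0,-0.06],[0,0,0,0,0,-0.12],[0,0,0,0,0,-0.18],[0,0,0,0,0,-0.24],[0,0,0,0,0,-0.30],[0,0,0,0,0,-0.36],[0,0,0,0,0,-0.39],[0,0,0,0,0,-0.39]]';  python3 -c "
from h import *
s=bot.read_state();R=np.array(s['tcp_rot']);print(np.degrees(np.arctan2(R[1,1],R[0,1])),s['moment'],s['joint_positions'])"
```

```text
time_s: 5.47
position: [0.6083, 0.0895, 0.1477]
tcp_rot: [[0.515, 0.857, 0.001], [0.857, -0.515, 0.0], [0.001, 0.0, -1.0]]
force: [-5.5, 1.4, 23.4]
opening: 0.16
grasp_force: 30.0
time_s: 6.13
position: [0.6076, 0.0904, 0.1477]
tcp_rot: [[0.969, 0.247, -0.001], [0.247, -0.969, 0.002], [-0.0, -0.002, -1.0]]
force: [-7.0, 4.1, 23.5]
opening: 0.158
grasp_force: 30.0
-75.68508688899237 [0.7807258  1.35943872 0.00980039] [-1.99685209 36.49384577 88.64351748  0.13591427 54.91810572 73.61004126]
```

```bash
python3 -m handwheel '[[-0.001,0,0,0,0,-0.015],[-0.001,0,0,0,0,-0.03],[-0.001,0,0,0,0,-0.04],[-0.001,0,0,0,0,-0.04],[-0.001,0,0,0,0,-0.04],[-0.001,0,0,0,0,-0.04],[-0.001,0,0,0,0,-0.04],[-0.001,0,0,0,0,-0.04]]';  python3 -c "
from h import *
s=bot.read_state();R=np.array(s['tcp_rot']);print(np.degrees(np.arctan2(R[1,1],R[0,1])),s['moment'],s['joint_positions'])"
```

```text
time_s: 6.8
position: [0.6075, 0.0905, 0.1477]
tcp_rot: [[0.985, 0.174, 0.001], [0.174, -0.985, 0.001], [0.001, -0.001, -1.0]]
force: [-5.6, 5.3, 22.7]
opening: 0.163
grasp_force: 30.9
-79.96992620496697 [0.85857897 1.00423698 0.70326376] [-1.97532256e+00  3.64503939e+01  8.87510885e+01  8.69995348e-02
  5.47293888e+01  7.79444492e+01]
```

```bash
python3 -m handwheel '[[0,0,0,0,0,0.01],[0,0,0,0,0,0.01],[0,0,0,0,0,0.01],[0,0,0,0,0,0.01],[0,0,0.0,0,0,0.01],[0,0,0,0,0,0.01],[0,0,0.005,0,0,0.01],[0,0,0.01,0,0,0.01]]' -0.4
python3 -m handwheel '[[0,0,0.03,0,0,0],[0,0,0.06,0,0,0],[0,0,0.09,0,0,0],[0,0,0.09,0,0,0],[-0.005,-0.03,0.09,0,0,0],[-0.01,-0.06,0.09,0,0,0],[-0.015,-0.09,0.09,0,0,0],[-0.015,-0.09,0.09,0,0,0]]' -0.2; python3 -c "
from h import *
s=bot.read_state();R=np.array(s['tcp_rot']);print(np.degrees(np.arctan2(R[1,1],R[0,1])),s['moment'],s['joint_positions'])
n='top'
im,D=cams.capture(n);cv2.imwrite('pics/top1.png',im);P=cloud(n,D);X,Y,Z=P[...,0],P[...,1],P[...,2]
m=(np.hypot(X-.607,Y-.088)<.035)&(Z>.13)&(Z<.16)
q=P[m];w,V=np.linalg.eigh(np.cov(q[:,:2].T));print(len(q),q.mean(0),np.degrees(np.arctan2(V[1,1],V[0,1])),np.sqrt(12*w),np.median(q[:,2]))
"
```

```text
time_s: 7.47
position: [0.6073, 0.0888, 0.1532]
tcp_rot: [[0.982, 0.19, -0.002], [0.19, -0.982, 0.0], [-0.002, -0.0, -1.0]]
force: [-0.3, 0.0, -0.0]
opening: 0.301
grasp_force: 0.0
time_s: 8.13
position: [0.5922, -0.0057, 0.2439]
tcp_rot: [[0.982, 0.187, 0.0], [0.187, -0.982, -0.003], [-0.0, 0.003, -1.0]]
force: [0.3, -0.3, -0.1]
opening: 0.399
grasp_force: 0.0
-79.23937643418873 [-0.003714    0.11946078  0.04162123] [-11.27671717  27.92197912  87.15704045  -0.17758273  64.88565516
  68.03801943]
0 [nan nan nan] nan [nan nan] nan
  avg = a.mean(axis, **keepdims_kw)
  ret = um.true_divide(
<string>:7: RuntimeWarning: Degrees of freedom <= 0 for slice
  c *= np.true_divide(1, fact)
  c *= np.true_divide(1, fact)
<string>:7: RuntimeWarning: Mean of empty slice.
  return _methods._mean(a, axis=axis, dtype=dtype,
  ret = ret.dtype.type(ret / rcount)
```

```bash
python3 -m handwheel '[[-0.11,-0.249,-0.03,0,0,-0.254],[-0.11,-0.249,-0.05,0,0,-0.254],[-0.11,-0.249,-0.07,0,0,-0.254],[-0.11,-0.249,-0.09,0,0,-0.254],[-0.11,-0.249,-0.1,0,0,-0.254],[-0.11,-0.249,-0.1,0,0,-0.254],[-0.11,-0.249,-0.1,0,0,-0.254],[-0.11,-0.249,-0.1,0,0,-0.254]]' -0.2
python3 -m handwheel '[[0,0,0,0,0,0],[0,0,0,0,0,0],[0,0,0,0,0,0],[0,0,-0.01,0,0,0],[0,0,-0.02,0,0,0],[0,0,-0.02,0,0,0],[0,0,-0.02,0,0,0],[0,0,-0.02,0,0,0]]'; python3 -c "
from h import *
s=bot.read_state();R=np.array(s['tcp_rot']);print(np.round(s['position'],4),np.degrees(np.arctan2(R[1,1],R[0,1])),s['joint_positions'])
for n in('top','scene'):
 im,D=cams.capture(n);cv2.imwrite('pics/'+n+'2.png',im);P=cloud(n,D);X,Y,Z=P[...,0],P[...,1],P[...,2]
 m=(np.hypot(X-.607,Y-.088)<.035)&(Z>.13)&(Z<.16)
 q=P[m]
 if len(q)>5:
  w,V=np.linalg.eigh(np.cov(q[:,:2].T));print(n,len(q),q.mean(0),np.degrees(np.arctan2(V[1,1],V[0,1])),np.sqrt(12*w),np.median(q[:,2]))
"
```

```text
time_s: 8.85
position: [0.4801, -0.254, 0.1406]
tcp_rot: [[0.949, -0.316, -0.004], [-0.316, -0.949, 0.001], [-0.004, 0.0, -1.0]]
force: [-0.3, -0.2, 0.5]
opening: 0.403
grasp_force: 0.0
time_s: 9.52
position: [0.4828, -0.2495, 0.1233]
tcp_rot: [[0.951, -0.31, -0.0], [-0.31, -0.951, 0.0], [-0.001, -0.0, -1.0]]
force: [0.5, -0.1, -0.4]
opening: 0.401
grasp_force: 0.0
[ 0.4828 -0.2495  0.1233] -108.07731264109267 [-3.91189753e+01  3.43993472e+01  1.00010652e+02  2.68563253e-03
  4.56220714e+01  6.89564552e+01]
top 178 [0.60579519 0.08887641 0.14181907] -165.4179423901045 [0.0146545  0.04457338] 0.14237552458827413
scene 205 [0.61316318 0.09461069 0.13982463] -167.98331717755636 [0.01395336 0.04647861] 0.14147015722368864
```

```bash
python3 -m handwheel '[[-0.0005,-0.001,-0.02,0,0,0],[-0.0005,-0.001,-0.04,0,0,0],[-0.0005,-0.001,-0.05,0,0,0],[-0.0005,-0.001,-0.056,0,0,0],[-0.0005,-0.001,-0.056,0,0,0],[-0.0005,-0.001,-0.056,0,0,0],[-0.0005,-0.001,-0.056,0,0,0],[-0.0005,-0.001,-0.056,0,0,0]]'
python3 -m handwheel '[[0,0,0,0,0,0],[0,0,0,0,0,0],[0,0,0,0,0,0],[0,0,0,0,0,0],[0,0,0,0,0,0],[0,0,0,0,0,0],[0,0,0,0,0,0],[0,0,0,0,0,0]]' -1; python3 -c "
from h import *
s=bot.read_state();R=np.array(s['tcp_rot']);print(np.round(s['position'],4),np.degrees(np.arctan2(R[1,1],R[0,1])),s['moment'])"
```

```text
time_s: 10.28
position: [0.4827, -0.2514, 0.0684]
tcp_rot: [[0.95, -0.311, 0.001], [-0.311, -0.95, -0.001], [0.002, 0.001, -1.0]]
force: [-0.2, -0.7, 0.6]
opening: 0.398
grasp_force: 0.0
time_s: 10.95
position: [0.4823, -0.251, 0.0678]
tcp_rot: [[0.95, -0.311, 0.0], [-0.311, -0.95, -0.0], [0.0, -0.0, -1.0]]
force: [-0.2, 1.8, 4.0]
opening: 0.179
grasp_force: 30.0
[ 0.4823 -0.251   0.0678] -108.12093520935932 [0.23120556 0.17364336 0.01663928]
```

```bash
python3 -m handwheel '[[0,0,0.02,0,0,0],[0,0,0.05,0,0,0],[0,0,0.09,0,0,0],[0,0,0.13,0,0,0],[0,0,0.16,0,0,0],[0.003,0.015,0.18,0,0,0],[0.008,0.04,0.18,0,0,0.03],[0.014,0.08,0.18,0,0,0.06]]'
python3 -m handwheel '[[0.007,0.04,0,0,0,0.05],[0.014,0.08,0,0,0,0.1],[0.021,0.12,0,0,0,0.15],[0.028,0.16,0,0,0,0.2],[0.035,0.2,0,0,0,0.235],[0.042,0.24,0,0,0,0.235],[0.049,0.27,0,0,0,0.235],[0.052,0.295,0,0,0,0.235]]'
python3 -m handwheel '[[0.005,0.03,0,0,0,0],[0.01,0.06,0,0,0,0],[0.014,0.085,0,0,0,0],[0.017,0.1,0,0,0,0],[0.018,0.11,0,0,0,0],[0.018,0.11,0,0,0,0],[0.018,0.11,0,0,0,0],[0.018,0.11,0,0,0,0]]'; python3 -c "
from h import *
s=bot.read_state();R=np.array(s['tcp_rot']);print(np.round(s['position'],4),np.degrees(np.arctan2(R[1,1],R[0,1])),s['joint_positions'])"
```

```text
time_s: 11.62
position: [0.4976, -0.1737, 0.2491]
tcp_rot: [[0.981, -0.196, 0.005], [-0.196, -0.981, -0.005], [0.006, 0.004, -1.0]]
force: [1.1, 0.3, -2.2]
opening: 0.18
grasp_force: 30.0
time_s: 12.28
position: [0.5482, 0.1266, 0.2468]
tcp_rot: [[0.962, 0.272, -0.001], [0.272, -0.962, 0.0], [-0.001, -0.0, -1.0]]
force: [0.4, -0.9, -2.4]
opening: 0.185
grasp_force: 30.0
time_s: 12.95
position: [0.5659, 0.2326, 0.2472]
tcp_rot: [[0.963, 0.269, -0.001], [0.269, -0.963, -0.001], [-0.001, 0.001, -1.0]]
force: [0.0, -0.5, -2.7]
opening: 0.178
grasp_force: 30.0
[0.5659 0.2326 0.2472] -74.37220721212087 [ 1.19095690e+01  2.92482374e+01  8.40162558e+01 -5.24739072e-02
  6.68093073e+01  8.63025002e+01]
```

```bash
python3 -m handwheel '[[0,0,-0.01,0,0,0],[0,0,-0.03,0,0,0],[0,0,-0.045,0,0,0],[0,0,-0.052,0,0,0],[0,0,-0.052,0,0,0],[0,0,-0.052,0,0,0],[0,0,-0.052,0,0,0],[0,0,-0.052,0,0,0]]'
python3 - <<'E'
from h import *
s=bot.read_state();R=np.array(s['tcp_rot']);print(np.round(s['position'],4),np.degrees(np.arctan2(R[1,1],R[0,1])))
im=cv2.imread("pics/top2.png");hsv=cv2.cvtColor(im,cv2.COLOR_BGR2HSV).astype(int)
bgr=im.astype(int)
g=(bgr[...,1]-np.maximum(bgr[...,0],bgr[...,2])>20);r=(bgr[...,2]-bgr[...,1]>50)
box=np.zeros_like(g);box[200:275,100:180]=1
c=np.array([.5661,.2341])
for nm,m,z in(("green",g&box,.131),("red",r&box,.131)):
    N,k,st,ce=cv2.connectedComponentsWithStats(m.astype(np.uint8))
    for i in range(1,N):
        if st[i,4]>4:
            p=atz("top",ce[i],z)[:2]; print(nm,st[i,4],ce[i].round(1),p.round(4),"r",np.hypot(*(p-c)).round(4),"ang",np.degrees(np.arctan2(*(p-c)[::-1])).round(1))
si,D=cams.capture("scene"); 
im2=im.copy()
th=np.linspace(0,2*np.pi,721)
for rad in(.058,.034):
    for q in proj("top",np.c_[c[0]+rad*np.cos(th),c[1]+rad*np.sin(th),0*th+.13]): im2[int(round(q[1])),int(round(q[0]))]=(255,0,255)
a=cv2.resize(im2[195:285,95:185],None,fx=4.4,fy=4.4,interpolation=cv2.INTER_NEAREST)
b=cv2.resize(si[260:400,330:470],None,fx=2.8,fy=2.8,interpolation=cv2.INTER_CUBIC)
w=np.zeros((400,800,3),np.uint8);w[:396,:396]=a[:396,:396];w[:392,400:792]=b
cv2.imwrite("pics/crop3.png",w)
E
```

```text
time_s: 13.62
position: [0.567, 0.234, 0.1966]
tcp_rot: [[0.963, 0.27, 0.002], [0.27, -0.963, 0.0], [0.002, 0.0, -1.0]]
force: [0.4, -0.0, -1.8]
opening: 0.181
grasp_force: 30.0
[0.567  0.234  0.1966] -74.32483435915209
green 45 [147.7 212.8] [0.6141 0.2127] r 0.0525 ang -24.1
green 53 [123.2 260.6] [0.5182 0.2555] r 0.0525 ang 155.9
red 43 [162.6 222.7] [0.595  0.1817] r 0.0599 ang -61.1
red 13 [111.5 247.8] [0.5426 0.2807] r 0.0522 ang 116.7
red 7 [131.6 248.9] [0.5417 0.2401] r 0.0251 ang 166.1
```

View pics/crop3.png

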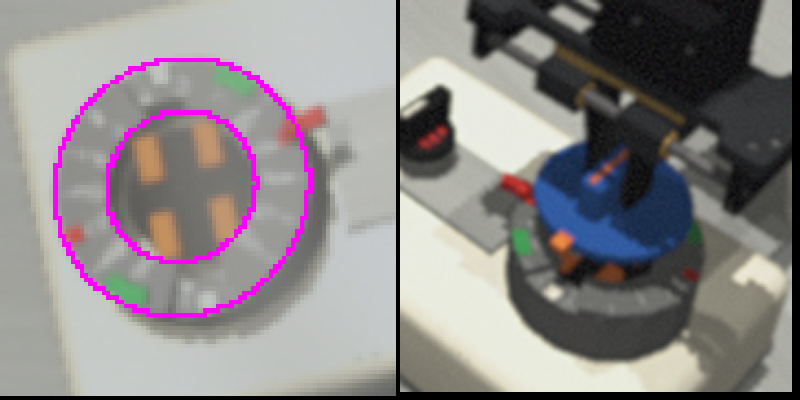

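The left crop shows the fitted rim circles matching the bowl. The green marks at (148,213) and (123,261) give a grinder yaw of 16°. On the right, the lid hangs over the bowl with its ear by the white mark. Lowering it now.

```bash
python3 -m handwheel '[[-0.0005,0,-0.004,0,0,0.003],[-0.0005,0,-0.008,0,0,0.003],[-0.0005,0,-0.012,0,0,0.003],[-0.0005,0,-0.015,0,0,0.003],[-0.0005,0,-0.018,0,0,0.003],[-0.0005,0,-0.018,0,0,0.003],[-0.0005,0,-0.018,0,0,0.003],[-0.0005,0,-0.018,0,0,0.003]]'; python3 -c "
from h import *
s=bot.read_state();R=np.array(s['tcp_rot']);print(np.round(s['position'],4),np.degrees(np.arctan2(R[1,1],R[0,1])),s['moment'])"
```

```text
time_s: 14.33
position: [0.5658, 0.234, 0.1775]
tcp_rot: [[0.961, 0.276, 0.0], [0.276, -0.961, 0.0], [0.0, -0.0, -1.0]]
force: [0.8, 0.6, -1.4]
opening: 0.182
grasp_force: 30.0
[0.5658 0.234  0.1775] -73.96808603955114 [-0.09107257  0.14895549  0.01827212]
```

```bash
python3 -m handwheel '[[0,0,-0.003,0,0,0],[0,0,-0.005,0,0,0],[0,0,-0.007,0,0,0],[0,0,-0.009,0,0,0],[0,0,-0.0105,0,0,0],[0,0,-0.0105,0,0,0],[0,0,-0.0105,0,0,0],[0,0,-0.0105,0,0,0]]'; python3 -c "
from h import *
s=bot.read_state();R=np.array(s['tcp_rot']);print(np.round(s['position'],4),np.degrees(np.arctan2(R[1,1],R[0,1])),s['moment'])"
```

```text
time_s: 15.0
position: [0.5657, 0.234, 0.1678]
tcp_rot: [[0.961, 0.276, 0.0], [0.276, -0.961, -0.0], [0.0, 0.0, -1.0]]
force: [-2.9, -1.0, 5.5]
opening: 0.183
grasp_force: 30.0
[0.5657 0.234  0.1678] -73.96730369411424 [-0.12746996  0.54011853  0.00668605]
```

```bash
python3 -m handwheel '[[0.0005,0,0,0,0,-0.03],[0.0005,0,0,0,0,-0.06],[0.0005,0,0,0,0,-0.09],[0.0005,0,0,0,0,-0.12],[0.0005,0,0,0,0,-0.15],[0.0005,0,0,0,0,-0.18],[0.0005,0,0,0,0,-0.2],[0.0005,0,0,0,0,-0.21]]'
python3 -m handwheel '[[0,0,0,0,0,-0.03],[0,0,0,0,0,-0.06],[0,0,0,0,0,-0.09],[0,0,0,0,0,-0.12],[0,0,0,0,0,-0.14],[0,0,0,0,0,-0.155],[0,0,0,0,0,-0.165],[0,0,0,0,0,-0.17]]'
python3 - <<'E'
from h import *
s=bot.read_state();R=np.array(s['tcp_rot']);print(np.round(s['position'],4),np.degrees(np.arctan2(R[1,1],R[0,1])),s['moment'],s['joint_positions'])
w=np.zeros((400,800,3),np.uint8)
si,D=cams.capture("scene");ti,_=cams.capture("top")
w[:392,400:792]=cv2.resize(si[260:400,330:470],None,fx=2.8,fy=2.8,interpolation=cv2.INTER_CUBIC)
w[:396,:396]=cv2.resize(ti[195:285,95:185],None,fx=4.4,fy=4.4,interpolation=cv2.INTER_CUBIC)[:396,:396]
cv2.imwrite("pics/crop4.png",w)
E
```

```text
time_s: 15.67
position: [0.5675, 0.2349, 0.1678]
tcp_rot: [[0.99, -0.141, 0.004], [-0.141, -0.99, 0.002], [0.003, -0.002, -1.0]]
force: [1.2, 3.3, 3.6]
opening: 0.182
grasp_force: 30.0
time_s: 16.33
position: [0.5678, 0.2348, 0.1679]
tcp_rot: [[0.887, -0.462, 0.004], [-0.462, -0.887, 0.002], [0.003, -0.003, -1.0]]
force: [1.9, 3.3, 4.0]
opening: 0.184
grasp_force: 30.0
[0.5678 0.2348 0.1679] -117.53257730260775 [ 0.52422741 -0.08276518  0.27123382] [1.20345107e+01 3.48466939e+01 8.80234924e+01 5.13033647e-02
 5.68761807e+01 1.29539434e+02]
```

View pics/crop4.png

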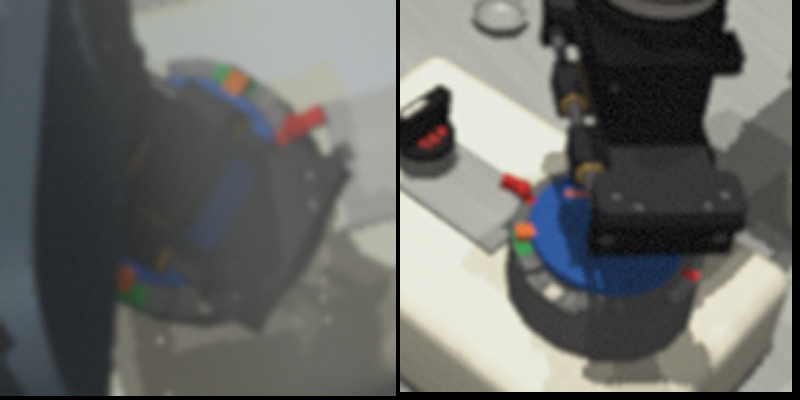

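The ears sit on green: in the top view at about (148.6,213), and in the scene crop on the green band at (525,232). I'll let it settle for one call, check the ear angle in numbers, then hand in.

```bash
python3 -m handwheel '[[-0.0005,0,0,0,0,0],[-0.0005,0,0,0,0,0],[-0.0005,0,0,0,0,0],[-0.0005,0,0,0,0,0],[-0.0005,0,0,0,0,0],[-0.0005,0,0,0,0,0],[-0.0005,0,0,0,0,0],[-0.0005,0,0,0,0,0]]'
python3 - <<'E'
from h import *
s=bot.read_state();R=np.array(s['tcp_rot']);print(np.degrees(np.arctan2(R[1,1],R[0,1])),s['moment'])
im,_=cams.capture("top");b=im.astype(int)
m=(b[...,2]-b[...,0]>60)&(b[...,1]-b[...,0]>15);box=np.zeros_like(m);box[195:285,95:185]=1
N,k,st,ce=cv2.connectedComponentsWithStats((m&box).astype(np.uint8)); c=np.array([.5661,.2341])
for i in range(1,N):
    if st[i,4]>3:
        p=atz("top",ce[i],.138)[:2]-c; print(st[i,4],ce[i].round(1),np.hypot(*p).round(4),"lid turn rad",((16-np.degrees(np.arctan2(p[1],p[0])))*np.pi/180).round(3))
E
```

```text
time_s: 17.1
position: [0.5677, 0.2348, 0.1679]
tcp_rot: [[0.887, -0.462, 0.005], [-0.462, -0.887, 0.002], [0.004, -0.004, -1.0]]
force: [3.5, 4.2, 4.7]
opening: 0.183
grasp_force: 30.0
-117.50174859071107 [ 0.72428442 -0.36097081  0.2112608 ]
18 [148.1 213.3] 0.0515 lid turn rad 0.766
```

```bash
python3 -c "
from rig import bot
print(bot.hand_in())"
```

```text
the job is handed in; nothing more can be done
None
```

I handed the job in at about 17 s: the knob is pressed down and turned to its stop, and the lid is seated, turned 0.77 rad (within the 0.52–0.88 green band) and still gripped there. I saw no sign of anything else being moved. `hand_in()` returned no verdict.

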